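# Index the rotary table to the next hole

## Task

Move the rotary table on by one hole: press the red plunger button down with the fingertips to free the table, turn the table anticlockwise as seen from above (towards the yellow fence beside the button), and let the button spring fully back up with its pin in the very next hole. Do not run past that hole, leave the things lying round the table where they are, and finish with the hand clear.

Things in the scene. Friction and masses are not known exactly. Their poses are not given: they have to be found in the camera images.
- turntable (a joint): angle of the turning table, rad, about its vertical axis (through table_centre), growing anticlockwise seen from above. Starts in a hole at 0; the fixed ring has 12 holes 30 degrees apart, so the next hole is at +0.524. Pin in a hole: locked, with about 0.01 rad of play each way. Pin out: turns with 1 to 4 N pushed at the button, and stays where it is left.
- plunger (a joint): travel of the button, m: 0 up (pin in a hole), 0.014 pressed to its stop. Spring: 4 N at the top, 7 N at the stop. Button and pin ride round with the table; the pin enters the ring's holes from below and is out from 0.010 on. Let go between holes, the button stays at 0.010, the pin rubbing on the ring, and springs up by itself at the next hole, which locks the table.
- button_top (a point): centre of the flat top of the round red button (44 mm across), moving with it; 165 mm from the table's axis, 96 mm above the bench when up, 82 mm at the stop. Axes: x to the table's axis, z up, y away from the fence. It stands in a grey housing 64 mm square on a radial arm, between two grey cheeks (nearer to and farther from the axis) as high as the raised button, inner faces 27 mm from its centre.
- fence (a point): centre of the upright yellow fence's inner face (the one towards the button), 27 mm from the button's centre line on its anticlockwise (leading) side, 107 mm above the bench; fence 64 mm wide, 7 mm thick, its top 118 mm above the bench. It is fixed to the turning table, which can be turned by pushing this face. The clockwise side of the button is open.
- table_centre (a point): point on the table's axis in its top face, 76 mm above the bench. The aluminium table, 210 mm across, carries a black finned heat sink (64x120 mm, top 132 mm above the bench, long side square to the arm), clamped at its centre. Below it the fixed steel ring with holes (300 mm across, top 54 mm above the bench) on a green base.
- jar_nuts: bystander: closed clear jar of nuts, 60 mm across, 89 mm tall; origin at the centre of its underside
- pliers_red: bystander: pliers with red handles, 165 mm long; origin at the centre of its underside
- spanner_17: bystander: steel spanner, 165 mm long; origin at the centre of its underside
- timber_d: bystander: piece of wood, 170x40x20 mm; origin at the centre of its underside
- flat_tin_0: bystander: round open tin, 76 mm across, 16 mm tall; origin at the centre of its underside
- centre_punch: bystander: steel centre punch, 120 mm long, 12 mm thick; origin at the centre of its underside

How it is judged:
On the way, in this order (a step that is already met when the one before it is completed fails the run):
1. the fingertips press the plunger button down, the table still at its first hole (value of joint plunger above 0.005 m and value of joint turntable below 0.1 rad and contact force between the fingers and plunger above 0.5 N), for 0.1 s.
2. the table is turned off its first hole with the pin out (value of joint turntable above 0.15 rad and value of joint plunger above 0.007 m), for 0.1 s.
At the end, for the whole second after the job is handed in: The table stands still at the next hole (0.524 rad, within 0.04 rad), the plunger button sprung up to within 2 mm of its top (value of joint turntable between 0.484 and 0.564 rad and value of joint plunger below 0.002 m and velocity of joint turntable between -0.03 and 0.03 rad/s); the robot touches nothing.
It fails at once if the table is turned well past the next hole (more than 0.70 rad) (value of joint turntable above 0.7 rad).
It fails at once if the table is turned the wrong way (more than 0.12 rad clockwise) (value of joint turntable below -0.12 rad).
It fails at once if a bystander is moved by more than 15 mm or lifted (distance of any of jar_nuts, pliers_red, spanner_17, timber_d, flat_tin_0, centre_punch from where it was at the start of the episode above 0.015 m).
It also fails if it takes over 42 s, if anything falls off the work surface, if the arm or the gripper's body presses on something with over 40 N, if the wrist force passes 120 N, or if a joint passes its speed limit or range.

## Robot

A 6-joint arm with a two-finger parallel gripper is mounted at the origin on the work surface; the furniture and walls round the work are solid. World frame = base frame: x ahead of the robot, y to its left, z up, the work surface at z = 0. Lengths are in m, angles in rad, forces in N, time in s.
With the tool pointing down it reaches from about 0.275 to 0.775 m from the base axis. Payload 14.6 kg.
Tool frame: the origin (TCP) lies at the very end of the fingers, on their centre line; the grasp point (between the pads) lies 19 mm behind it (grip_depth is the distance from the TCP to the grasp point, in m); z points along the fingers, y is the line along which they close (so a half turn about z gives the same grasp; the last joint's range is limited). The gripper opens to 85 mm and grips with 20 to 120 N. Pads are 22 mm wide; open, the fingers measure 114 mm over their backs; the gripper's body (76 mm by 85 mm) begins 54 mm behind the grasp point. The pads swing forward as they close: fully open they stand 13 mm farther back than shut.
Start: joints at [0.954, 0.263, -0.048, 1.259, 0, 1.415], TCP at [0.234, 0.47, 0.231] pointing down, gripper open.
Joint ranges: [-2.65, 2.65], [-0.89, 1.7], [-1.18, 1.37], [-2.13, 2.11], [-1.35, 1.29], [-3.14, 3.14]. Speed limits (rad/s): [1.89, 1.89, 2.57, 2.79, 3.14, 3.14].

## Interface

Orientations are given as a unit quaternion [x, y, z, w].
In Python, from station import read_state, grab_frame, finish_job, look_for, cut_out, grip_depth gives the robot as it stands.
- The arm moves only by the shell command python3 -m inch 'ROWS' [FORCE]. ROWS is JSON, a list of rows, each an object with "translation": the shift along the tool's x, y, z in cm, a list of three; "twist": the turn about the tool's z in degrees; "hand": the closure, from -1 (fully open) to 1 (shut), so that 0 is half open. A call has 1 to 5 rows; each row shifts and turns the commanded pose from where the row before left it, along the tool's axes as they then stand; what a row does not reach is not made up. A row lasts 1/10 s, in which the tool goes at most 50 mm and 8.59 degrees, less where a joint would pass 70% of its speed; a pose out of reach is approached as far as the arm can. A call with a gripper value outside its range is refused whole. The fingers move at their own pace and stop on an object; FORCE is the grip in N (left out, the last holds). Time passes only in rows, so rows that do not move let the fingers close. It gives the time, the measured TCP pose, the force, the opening and the grip force at its end, in the units of the state.
- read_state(): the state, without advancing time (a new reading comes with each control period).
- grab_frame(name): name is "scene" or "top" or "wrist"; returns a dict with "pixels" (480x640x3 uint8, red, green, blue), "K" (3x3 intrinsics, pixels), "rvec" (rotation vector, rad) and "tvec" (3), from world to camera coordinates, as OpenCV has them. Camera axes: x right, y down, z forward; pixel columns grow to the right and rows downward; lengths in m; the calibration is good to about 2 mm. A picture is of the moment at which its call begins. There is no depth.
- finish_job(): hands the job in; it is judged then, once.
Trained networks look in a picture, given as the dict that the camera call returned (one of the last four; its "shot" number tells which), for a name from the list of things; names that differ only in an ending like _2 or _b are one class to them, and where a whole thing is asked for, a point or a joint stands for the part that bears it (a point fixed in the world has none). Each returns a list of dicts, best first, with "conf" (0 to 1); they miss things now and then, are a little off and sometimes report something else, mostly with a low value. They report only what shows in the picture. A call takes as long as a camera call.
- look_for(thing, picture): "location" ([column, row] as shares, 0 to 1, of the picture: columns of its width, rows of its height, amid what is visible of it).
- cut_out(thing, picture): "pixels" (480x640 bool, what is visible of it) and "location" ([column, row] as shares, 0 to 1, of the picture: columns of its width, rows of its height, amid what is visible of it).
The state is a dict: "t": time; "qpos": joint angles; "dq": joint speeds; "tau": joint torques, N m; "position": TCP position; "orientation": TCP orientation; "wrist_force": force on the tool from outside, world axes, zero at the start; "moment": the same for the moment, N m; "grip_width": opening from 0.0 (shut) to 1.0 (fully open); "grasp_force": force on a finger pad.
Only numpy, scipy, OpenCV 4.12 (cv2) and the standard library are available. Lean on these libraries where they do the work, as an engineer would, in place of code of your own. Each camera call takes 0.05 s, during which the arm holds its last target. There are 200 camera calls.

## Working session

There is one attempt and no reset: what is moved stays moved. The work goes in short steps, Python scripts to look and compute and a shell command to move; the robot and the scene stay as the last step left them, time stands still between calls to the robot, and variables do not carry over. Pictures are saved under pics/ and viewed, at most 10 in all, crops included, and the job is handed in when it is done.

```bash
mkdir -p pics; cat > h.py <<'E'
import numpy as np, cv2
from station import *
def save(p,name): cv2.imwrite('pics/'+name,p['pixels'][:,:,::-1])
def ray_z(p,loc,z):
    "intersect pixel (share) with plane z"
    uv=np.array([[[loc[0]*640,loc[1]*480]]],float)
    R=cv2.Rodrigues(np.array(p['rvec'],float))[0]; t=np.array(p['tvec'],float).ravel()
    n=cv2.undistortPoints(uv,np.array(p['K'],float),None)[0,0]
    d=R.T@np.array([n[0],n[1],1]); c=-R.T@t
    return c+d*(z-c[2])/d[2]
E
python3 - <<'E'
from h import *
s=read_state(); print(s)
print(grip_depth)
for n in ['top','scene']:
    p=grab_frame(n); save(p,n+'0.png')
    for th,z in [('button_top',.096),('fence',.107),('table_centre',.076),('jar_nuts',.04),('pliers_red',.01),('spanner_17',.005),('timber_d',.02),('flat_tin_0',.016),('centre_punch',.012)]:
        for r in look_for(th,p)[:2]: print(n,th,round(r['conf'],2),np.round(np.array(r['location'])*[640,480]),ray_z(p,r['location'],z).round(3))
E
```

```text
{'t': 0.0, 'qpos': array([ 9.53698359e-01,  2.63546040e-01, -4.89414912e-02,  1.25938540e+00,
       -7.93008880e-06,  1.41548955e+00]), 'dq': array([ 5.79118066e-04,  1.04181807e-03,  6.84797032e-04, -1.14772890e-03,
        1.03786421e-03,  5.61681754e-05]), 'tau': array([ 2.39029004e-05, -6.37615800e+01,  3.84566367e+01,  1.38452198e-02,
       -2.56783778e-04,  9.85047137e-06]), 'position': array([0.23376685, 0.46978161, 0.23081144]), 'orientation': array([ 2.28849408e-01,  9.73461688e-01, -5.00147265e-04, -1.99090835e-04]), 'wrist_force': array([-0.7239818 , -0.93833722, -1.23890356]), 'moment': array([-0.02773232,  0.03749997,  0.01189197]), 'grasp_force': 0.0, 'grip_width': 0.9991851377289916}
0.0187
top button_top 0.69 [306. 234.] [0.532 0.059 0.096]
top fence 0.66 [319. 182.] [0.67  0.02  0.107]
top table_centre 0.56 [318. 184.] [0.673 0.024 0.076]
top table_centre 0.15 [481. 262.] [ 0.448 -0.408  0.076]
top jar_nuts 0.82 [160. 210.] [0.617 0.468 0.04 ]
top pliers_red 0.6 [183. 266.] [0.46  0.411 0.01 ]
top spanner_17 0.86 [478. 259.] [ 0.462 -0.423  0.005]
top spanner_17 0.
[... 244 characters left out ...]

top centre_punch 0.49 [212. 312.] [0.33  0.328 0.012]
scene button_top 0.51 [313. 249.] [0.526 0.082 0.096]
scene fence 0.57 [284. 234.] [0.624 0.074 0.107]
scene fence 0.44 [416. 214.] [ 0.345 -0.231  0.107]
scene table_centre 0.56 [279. 241.] [0.643 0.07  0.076]
scene jar_nuts 0.68 [184. 338.] [0.631 0.469 0.04 ]
scene jar_nuts 0.37 [316. 245.] [ 0.57  -0.013  0.04 ]
scene pliers_red 0.67 [255. 373.] [0.454 0.449 0.01 ]
scene pliers_red 0.38 [282. 243.] [ 0.689 -0.009  0.01 ]
scene timber_d 0.87 [202. 305.] [0.691 0.346 0.02 ]
scene timber_d 0.34 [280. 242.] [0.687 0.004 0.02 ]
scene flat_tin_0 0.67 [317. 247.] [ 0.579 -0.039  0.016]
scene centre_punch 0.55 [330. 360.] [0.333 0.337 0.012]
```

```bash
python3 - <<'E'
import cv2
a=cv2.imread('pics/top0.png'); b=cv2.imread('pics/scene0.png')
cv2.imwrite('pics/topc.png',cv2.resize(a[120:300,200:440],None,fx=3.3,fy=3.3,interpolation=cv2.INTER_CUBIC))
E
```

```text
(no output)
```

View pics/topc.png

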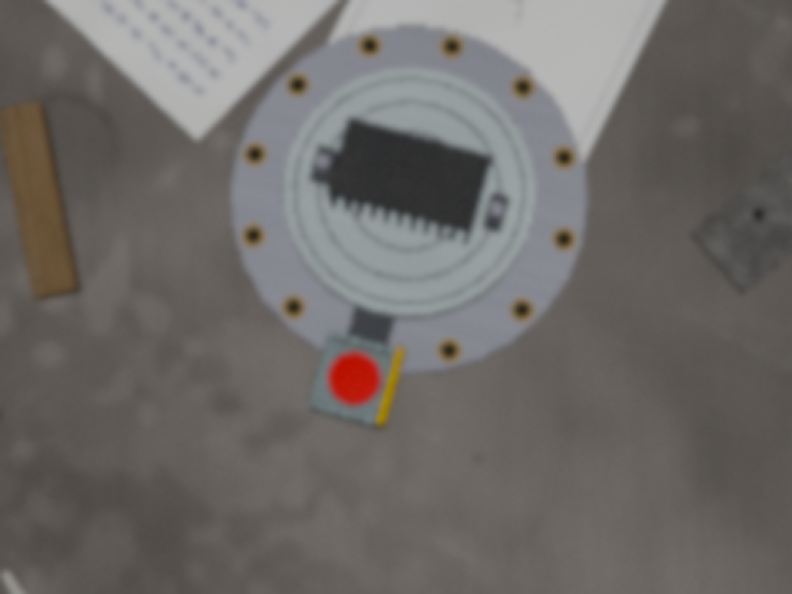

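View pics/scene0.png

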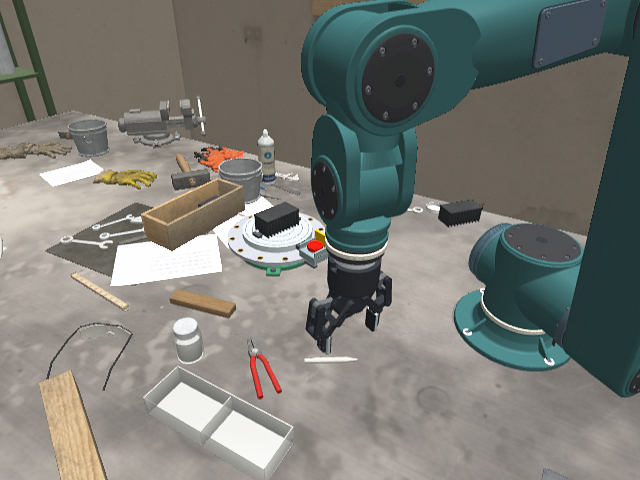

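Top view: the red button is at about pixel (307,234), with the yellow fence to its right on the −y side at (318,237). The ring centre is near (324,180). The bystanders are well away from the path. Next I measure by colour.

```bash
cat > meas.py <<'E'
from h import *
def measure(p,lo=(0,0),verbose=True):
    hsv=cv2.cvtColor(p['pixels'],cv2.COLOR_RGB2HSV); H,S,V=[hsv[...,i].astype(int) for i in range(3)]
    red=((H<8)|(H>172))&(S>180)&(V>110); yel=(H>18)&(H<32)&(S>170)&(V>90)
    out={}
    for n,m,z in [('button',red,.096),('fence_top',yel,.118)]:
        m=m.copy(); m[:150]=0; m[260:]=0; m[:,:270]=0; m[:,360:]=0
        k,l,st,c=cv2.connectedComponentsWithStats(m.astype(np.uint8)); i=1+np.argmax(st[1:,4])
        out[n]=ray_z(p,(c[i]+.5)/[640,480],z); print(n,c[i].round(1),st[i,4],out[n].round(4))
    return out
E
python3 - <<'E'
from meas import *
p=grab_frame('top'); o=measure(p)
g=p['pixels']; hsv=cv2.cvtColor(g,cv2.COLOR_RGB2HSV)
for c in cut_out('turntable',p)[:2]: print(c['conf'],np.array(c['location'])*[640,480],c['pixels'].sum())
# ring holes: dark spots on annulus, refined from crop positions
pts=np.array([[370,45],[452,46],[523,87],[564,157],[564,238],[522,310],[449,350],[293,306],[253,235],[255,153],[298,84]])/3.3+[200,120]
gr=g.mean(2); W=[]
for u,v in pts:
    u0,v0=int(round(u)),int(round(v)); w=gr[v0-4:v0+5,u0-4:u0+5]; w=np.clip(np.median(gr[v0-7:v0+8,u0-7:u0+8])-20-w,0,None)
    yy,xx=np.mgrid[v0-4:v0+5,u0-4:u0+5]; W.append(ray_z(p,[((xx*w).sum()/w.sum()+.5)/640,((yy*w).sum()/w.sum()+.5)/480],.054)[:2])
W=np.array(W); A=np.c_[2*W,np.ones(len(W))]; s=np.linalg.lstsq(A,(W**2).sum(1),rcond=None)[0]
c=s[:2]; r=np.sqrt(s[2]+c@c); print('centre',c,'r',r,'res',(np.linalg.norm(W-c,axis=1)-r).round(4))
a=np.degrees(np.arctan2(*(W-c).T[::-1]))%30; print(a.round(2))
b=o['button'][:2]-c; print('button r',np.linalg.norm(b),'ang',np.degrees(np.arctan2(b[1],b[0])))
E
```

```text
button [306.9 234.4] 161 [0.5306 0.0549 0.096 ]
fence_top [317.8 237.7] 45 [0.5186 0.0261 0.118 ]
0.76 [318.272 180.72 ] 5222
centre [0.68920271 0.00674452] r 0.13506387099206107 res [-0.0001 -0.0001  0.      0.     -0.0001  0.0002 -0.     -0.0001 -0.0001
  0.      0.0003]
[12.9  12.89 12.92 12.95 12.94 13.01 13.01 12.98 12.95 12.93 12.92]
button r 0.1657558841076012 ang 163.10723288195115
```

```bash
cat > plan.py <<'E'
import numpy as np, sys
from station import read_state
from scipy.spatial.transform import Rotation as Ro
C=np.array([.6892,.0067]); A0=np.radians(162.95)
def go(theta,off,z,r=.165,s=None):
    "tool move to point: table at theta, off m ahead of the button centre, height z; tool y radial"
    s=s or read_state(); R=Ro.from_quat(s['orientation']).as_matrix(); a=A0+theta
    u=np.array([np.cos(a),np.sin(a)]); t=np.array([-u[1],u[0]])
    P=np.r_[C+r*u+off*t,z]; y=R[:2,1]
    tw=[np.degrees(np.arctan2(y[0]*v[1]-y[1]*v[0],y@v))*-1 for v in (u,-u)]
    print('P',P.round(4),'tool cm',(100*R.T@(P-s['position'])).round(2),'twist',np.round(tw,1))
def where():
    s=read_state(); p=s['position']; d=p[:2]-C
    print('t',round(s['t'],2),'r',np.hypot(*d).round(4),'ang',round(np.arctan2(*d[::-1])-A0,4),'z',p[2].round(4),'F',s['wrist_force'].round(1),'q6',s['qpos'][5].round(2)); return s
E
python3 -c "
from plan import *
s=where(); go(0,.008,.231); go(0,.008,.14);print(Ro.from_quat(s['orientation']).as_matrix().round(3))"
```

```text
t 1.1 r 0.6496 ang -0.4966 z 0.2313 F [-0.5 -0.   0.3] q6 1.42
P [0.5291 0.0474 0.231 ] tool cm [-4.526e+01 -2.468e+01  3.000e-02] twist [-99.4  80.6]
P [0.5291 0.0474 0.14  ] tool cm [-45.26 -24.68   9.13] twist [-99.4  80.6]
[[-0.895  0.446  0.   ]
 [ 0.446  0.895  0.   ]
 [ 0.     0.    -1.   ]]
```

```bash
python3 -m inch '[{"translation":[-4,-2.2,0],"twist":0,"hand":1},{"translation":[-4,-2.2,0],"twist":0,"hand":1},{"translation":[-4,-2.2,0],"twist":0,"hand":1},{"translation":[-4,-2.2,0],"twist":0,"hand":1},{"translation":[-4,-2.2,0],"twist":0,"hand":1}]' 60
python3 -m inch '[{"translation":[-4,-2.2,0],"twist":0,"hand":1},{"translation":[-4,-2.2,0],"twist":0,"hand":1},{"translation":[-4,-2.2,0],"twist":0,"hand":1},{"translation":[-4,-2.2,0],"twist":0,"hand":1},{"translation":[-4,-2.2,0],"twist":0,"hand":1}]'
python3 -m inch '[{"translation":[0,0,0],"twist":8,"hand":1},{"translation":[0,0,0],"twist":8,"hand":1},{"translation":[0,0,0],"twist":8,"hand":1},{"translation":[0,0,0],"twist":8,"hand":1},{"translation":[0,0,0],"twist":8,"hand":1}]'
python3 -m inch '[{"translation":[0,0,0],"twist":8,"hand":1},{"translation":[0,0,0],"twist":8,"hand":1},{"translation":[0,0,0],"twist":8,"hand":1},{"translation":[0,0,0],"twist":8,"hand":1},{"translation":[0,0,0],"twist":8,"hand":1}]'
python3 -c "
from plan import *
s=where(); go(0,.008,.231); go(0,.008,.14)"
```

```text
t: 1.6
position: [0.3646, 0.2809, 0.2314]
orientation: [0.229, 0.973, 0.0, 0.0]
wrist_force: [0.9, 0.2, -0.6]
grip_width: 0.143
grasp_force: 0.0
t: 2.1
position: [0.4948, 0.093, 0.2314]
orientation: [0.229, 0.973, 0.0, 0.0]
wrist_force: [0.6, 1.4, -0.1]
grip_width: 0.002
grasp_force: 0.0
t: 2.6
position: [0.494, 0.0948, 0.2313]
orientation: [0.55, 0.835, 0.0, -0.0]
wrist_force: [0.2, 0.1, 0.5]
grip_width: 0.004
grasp_force: 0.0
t: 3.1
position: [0.494, 0.0948, 0.2313]
orientation: [0.803, 0.596, -0.0, 0.0]
wrist_force: [-0.6, 0.0, 0.1]
grip_width: 0.0
grasp_force: 0.0
t 3.1 r 0.2142 ang -0.1265 z 0.2313 F [-0.6  0.   0.1] q6 1.89
P [0.5291 0.0474 0.231 ] tool cm [-3.52  4.73  0.03] twist [-179.7    0.3]
P [0.5291 0.0474 0.14  ] tool cm [-3.52  4.73  9.13] twist [-179.7    0.3]
```

```bash
python3 -m inch '[{"translation":[-1.8,2.4,0],"twist":0,"hand":1},{"translation":[-1.7,2.3,0],"twist":0,"hand":1},{"translation":[0,0,4],"twist":0,"hand":1},{"translation":[0,0,5],"twist":0,"hand":1},{"translation":[0,0,0],"twist":0,"hand":1}]'
python3 - <<'E'
from plan import *; from h import *
where(); go(0,.008,.1)
p=grab_frame('scene'); save(p,'s1.png'); w=grab_frame('wrist'); save(w,'w1.png')
a=cv2.resize(p['pixels'][190:290,210:370,::-1],(640,400)); b=w['pixels'][:,:,::-1]
cv2.imwrite('pics/c1.png',np.hstack([cv2.resize(a,(400,250)),cv2.resize(b,(333,250))]))
E
```

```text
t: 3.6
position: [0.5257, 0.048, 0.1365]
orientation: [0.801, 0.598, -0.003, -0.003]
wrist_force: [-0.7, 0.1, 0.6]
grip_width: 0.002
grasp_force: 0.0
t 3.6 r 0.1687 ang 0.0504 z 0.1365 F [-0.7  0.1  0.6] q6 1.8
P [0.5291 0.0474 0.1   ] tool cm [0.05 0.38 3.65] twist [-179.4    0.6]
```

View pics/c1.png

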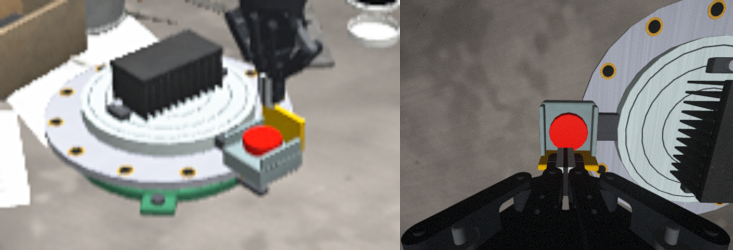

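The scene crop shows the fingertips above and just behind the button, and the wrist view shows them lying over the button/fence line. I'll cross-check the button position with the wrist and scene cameras.

```bash
python3 -m inch '[{"translation":[0,0,0],"twist":0,"hand":1},{"translation":[0,0,0],"twist":0,"hand":1}]' >/dev/null
python3 - <<'E'
from plan import *; from h import *
s=where(); go(0,.008,.1)
for n in ['wrist','scene','top']:
    p=grab_frame(n); hsv=cv2.cvtColor(p['pixels'],cv2.COLOR_RGB2HSV).astype(int)
    if n=='wrist': print('orient',s['orientation'].round(4))
    m=((hsv[...,0]<8)|(hsv[...,0]>172))&(hsv[...,1]>180)&(hsv[...,2]>110)
    k,l,st,c=cv2.connectedComponentsWithStats(m.astype(np.uint8)); 
    for i in 1+np.argsort(-st[1:,4])[:2]:
        if abs(st[i,4])>20: print(n,c[i].round(1),st[i,:],ray_z(p,(c[i]+.5)/[640,480],.096).round(4))
    X=[np.r_[s['position']],[.5291,.0474,.096],[.5314,.0551,.096]]
    print(cv2.projectPoints(np.array(X),np.array(p['rvec'],float),np.array(p['tvec'],float),np.array(p['K'],float),None)[0][:,0].round(1).tolist())
E
```

```text
t 3.9 r 0.164 ang 0.0431 z 0.1435 F [ 0.1 -0.2 -1.5] q6 1.8
P [0.5291 0.0474 0.1   ] tool cm [-0.1  -0.13  4.35] twist [-179.4    0.6]
orient [0.801  0.5987 0.0013 0.0011]
wrist [317.6 252.7] [ 282  220   72   65 3768] [0.5329 0.0549 0.096 ]
[[317.8, 300.5], [315.6, 266.5], [315.6, 253.6]]
scene [255.5 377.6] [250 356  13  43 201] [0.3965 0.5145 0.096 ]
scene [270.3 373.6] [258 354  24  39 185] [0.3781 0.4928 0.096 ]
[[317.7, 227.4], [317.9, 242.2], [315.8, 243.3]]
top [169.1 270.2] [157 258  26  26  55] [0.4438 0.4215 0.096 ]
top [177.7 277.2] [168 262  20  31  55] [0.4246 0.3985 0.096 ]
[[309.6, 232.6], [310.2, 235.3], [307.3, 234.6]]
```

```bash
python3 -m inch '[{"translation":[0,-0.1,1.5],"twist":0,"hand":1},{"translation":[0,0,1.5],"twist":0,"hand":1},{"translation":[0,0,1.1],"twist":0,"hand":1},{"translation":[0,0,0],"twist":0,"hand":1},{"translation":[0,0,0],"twist":0,"hand":1}]'
python3 -c "
from plan import *
where(); go(0,.008,.084)"
```

```text
t: 4.55
position: [0.5284, 0.0482, 0.1007]
orientation: [0.801, 0.599, 0.0, 0.0]
wrist_force: [0.5, 1.1, -0.6]
grip_width: -0.003
grasp_force: 0.0
t 4.55 r 0.1661 ang 0.045 z 0.1007 F [ 0.5  1.1 -0.6] q6 1.8
P [0.5291 0.0474 0.084 ] tool cm [-0.05  0.09  1.67] twist [-179.4    0.6]
```

```bash
python3 -m inch '[{"translation":[0,0.05,0.5],"twist":0,"hand":1},{"translation":[0,0,0.4],"twist":0,"hand":1},{"translation":[0,0,0.4],"twist":0,"hand":1},{"translation":[0,0,0.4],"twist":0,"hand":1},{"translation":[0,0,0],"twist":0,"hand":1}]'
python3 -m inch '[{"translation":[0,0,0],"twist":0,"hand":1},{"translation":[0,0,0],"twist":0,"hand":1}]'
python3 -c "
from plan import *
where(); go(0,.008,.083)"
```

```text
t: 5.05
position: [0.5293, 0.048, 0.0832]
orientation: [0.801, 0.599, 0.0, 0.0]
wrist_force: [2.3, 1.0, 6.2]
grip_width: -0.004
grasp_force: 2.8
t: 5.25
position: [0.5293, 0.048, 0.0836]
orientation: [0.801, 0.599, 0.0, 0.0]
wrist_force: [1.9, -0.0, 5.7]
grip_width: 0.002
grasp_force: 2.8
t 5.25 r 0.1652 ang 0.0447 z 0.0836 F [ 1.9 -0.   5.7] q6 1.8
P [0.5291 0.0474 0.083 ] tool cm [-0.06  0.    0.06] twist [-179.4    0.6]
```

```bash
python3 -m inch '[{"translation":[-0.6,0.01,0],"twist":-2.1,"hand":1},{"translation":[-0.6,0.01,0],"twist":-2.1,"hand":1},{"translation":[-0.6,0.01,0],"twist":-2.1,"hand":1},{"translation":[-0.6,0.01,0],"twist":-2.1,"hand":1},{"translation":[-0.6,0.01,0],"twist":-2.1,"hand":1}]'
python3 -c "
from plan import *
where(); go(0.2,.008,.083)
from meas import *
p=grab_frame('top'); o=measure(p)
for k in o: d=o[k][:2]-C; print(k, np.hypot(*d), np.arctan2(*d[::-1])-A0)
"
```

```text
t: 5.75
position: [0.5237, 0.0185, 0.0838]
orientation: [0.742, 0.67, 0.001, 0.001]
wrist_force: [4.9, 1.2, 5.3]
grip_width: -0.0
grasp_force: 2.8
t 5.75 r 0.1659 ang 0.2265 z 0.0838 F [4.9 1.2 5.3] q6 1.55
P [0.5242 0.0148 0.083 ] tool cm [-0.36  0.08  0.08] twist [179.7  -0.3]Traceback (most recent call last):
  File "<string>", line 5, in <module>
    p=grab_frame('top'); o=measure(p)
                           ~~~~~~~^^^
  File "meas.py", line 8, in measure
    k,l,st,c=cv2.connectedComponentsWithStats(m.astype(np.uint8)); i=1+np.argmax(st[1:,4])
                                                                       ~~~~~~~~~^^^^^^^^^^
    return _wrapfunc(a, 'argmax', axis=axis, out=out, **kwds)
    return bound(*args, **kwds)
ValueError: attempt to get argmax of an empty sequence
```

```bash
python3 - <<'E'
from h import *
a=[grab_frame(n)['pixels'][:,:,::-1] for n in ('wrist','top','scene')]
cv2.imwrite('pics/c2.png',np.hstack([cv2.resize(a[0],(400,300)),cv2.resize(a[2][190:290,210:370],(400,300))]))
E
```

```text
(no output)
```

View pics/c2.png

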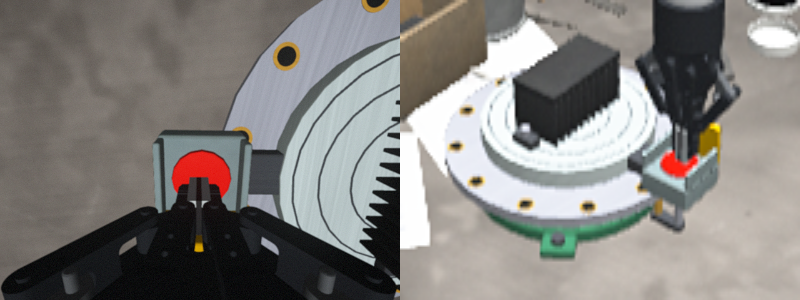

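The wrist crop shows the fingers between the cheeks on the red disc (about (200,170)). The scene crop shows the housing has moved round with the fingers. I'll continue the turn.

```bash
python3 -m inch '[{"translation":[-0.6,0.03,0.05],"twist":-2.1,"hand":1},{"translation":[-0.6,0.03,0],"twist":-2.1,"hand":1},{"translation":[-0.6,0.02,0],"twist":-2.1,"hand":1},{"translation":[-0.6,0.02,0],"twist":-2.1,"hand":1},{"translation":[0,0,0],"twist":0,"hand":1}]'
cat > wb.py <<'E'
from plan import *; from h import *
def wb(z):
    p=grab_frame('wrist'); hsv=cv2.cvtColor(p['pixels'],cv2.COLOR_RGB2HSV).astype(int)
    m=((hsv[...,0]<8)|(hsv[...,0]>172))&(hsv[...,1]>150)&(hsv[...,2]>90); m[:120]=0
    k,l,st,c=cv2.connectedComponentsWithStats(m.astype(np.uint8)); x,y,w,h,n=st[1+np.argmax(st[1:,4])]
    q=ray_z(p,[(x+w/2)/640,(y+w/2)/480],z); d=q[:2]-C
    print('box',x,y,w,h,'button r',np.hypot(*d).round(4),'theta',round(np.arctan2(*d[::-1])-A0,3))
E
python3 -c "
from wb import *
where(); wb(.084); where()"
```

```text
t: 6.45
position: [0.5234, -0.006, 0.0832]
orientation: [0.692, 0.722, 0.0, 0.001]
wrist_force: [3.7, -0.4, 5.8]
grip_width: 0.005
grasp_force: 2.9
t 6.45 r 0.1663 ang -5.9093 z 0.0832 F [ 3.7 -0.4  5.8] q6 1.36
box 275 240 95 77 button r 0.1642 theta -5.95
t 6.5 r 0.1663 ang -5.9106 z 0.0832 F [ 3.1 -0.3  5.3] q6 1.36
```

```bash
sed -i 's/np.arctan2(\*d\[::-1\])-A0/(np.arctan2(*d[::-1])-A0+3.14159265)%(2*np.pi)-3.14159265/' plan.py wb.py
python3 -m inch '[{"translation":[0,0,-0.6],"twist":0,"hand":1},{"translation":[0,0,-0.6],"twist":0,"hand":1},{"translation":[0,0,-0.6],"twist":0,"hand":1},{"translation":[-0.4,0.1,0],"twist":-1.4,"hand":1},{"translation":[-0.4,0.02,0],"twist":-1.4,"hand":1}]'
python3 -c "
from wb import *
where(); wb(.086); go(.4,.016,.101)"
```

```text
t: 7.0
position: [0.5242, -0.0132, 0.1012]
orientation: [0.674, 0.739, -0.0, -0.0]
wrist_force: [0.3, -0.3, 0.3]
grip_width: 0.001
grasp_force: 0.0
t 7.0 r 0.1662 ang 0.4173 z 0.1012 F [ 0.3 -0.3  0.3] q6 1.3
box 279 216 88 79 button r 0.1641 theta 0.33
P [ 0.5267 -0.0261  0.101 ] tool cm [-1.26  0.13  0.01] twist [179.5  -0.5]
```

```bash
python3 -m inch '[{"translation":[-0.4,0.04,0],"twist":-1.4,"hand":1},{"translation":[-0.4,0.03,0],"twist":-1.4,"hand":1},{"translation":[-0.4,0.02,0],"twist":-1.4,"hand":1},{"translation":[-0.4,0.02,0],"twist":-1.4,"hand":1},{"translation":[-0.4,0.02,0],"twist":-1.4,"hand":1}]'
python3 -c "
from wb import *
where(); wb(.086); where(); go(.524,.016,.101)"
```

```text
t: 7.55
position: [0.5277, -0.0325, 0.1009]
orientation: [0.627, 0.779, -0.0, -0.001]
wrist_force: [-2.1, 2.8, 2.0]
grip_width: -0.006
grasp_force: 1.3
t 7.55 r 0.1662 ang 0.5355 z 0.1009 F [-2.1  2.8  2. ] q6 1.14
box 279 214 88 81 button r 0.1643 theta 0.441
t 7.6 r 0.166 ang 0.5393 z 0.1009 F [ 0.4 -0.7 -0.1] q6 1.14
P [ 0.532  -0.0459  0.101 ] tool cm [-1.35  0.11 -0.01] twist [179.4  -0.6]
```

```bash
python3 -m inch '[{"translation":[-0.3,0.03,0],"twist":-1,"hand":1},{"translation":[-0.3,0.03,0],"twist":-1,"hand":1},{"translation":[-0.2,0.02,0],"twist":-0.7,"hand":1},{"translation":[-0.15,0.02,0],"twist":-0.5,"hand":1},{"translation":[0,0,0],"twist":0,"hand":1}]'
python3 -c "
from wb import *
where(); wb(.086); where(); go(.524,.016,.101)"
```

```text
t: 8.1
position: [0.5317, -0.0421, 0.1008]
orientation: [0.606, 0.796, -0.0, 0.0]
wrist_force: [0.0, -0.7, 0.1]
grip_width: 0.001
grasp_force: 0.0
t 8.1 r 0.1649 ang 0.5982 z 0.1008 F [ 0.  -0.7  0.1] q6 1.07
box 273 223 93 77 button r 0.1643 theta 0.54
t 8.15 r 0.1649 ang 0.5973 z 0.1008 F [-0.5 -0.  -0.7] q6 1.07
P [ 0.532  -0.0459  0.101 ] tool cm [-0.39 -0.07 -0.02] twist [-177.5    2.5]
```

```bash
python3 -c "
from wb import *
wb(.096); wb(.086); where()
a=[grab_frame(n)['pixels'][:,:,::-1] for n in ('wrist','scene')]
cv2.imwrite('pics/c3.png',np.hstack([cv2.resize(a[0],(400,300)),cv2.resize(a[1][190:290,210:370],(400,300))]))
"
```

```text
box 273 223 93 77 button r 0.1646 theta 0.516
box 273 223 93 77 button r 0.1644 theta 0.538
t 8.25 r 0.165 ang 0.5963 z 0.1008 F [0.1 0.8 0.4] q6 1.07
```

View pics/c3.png

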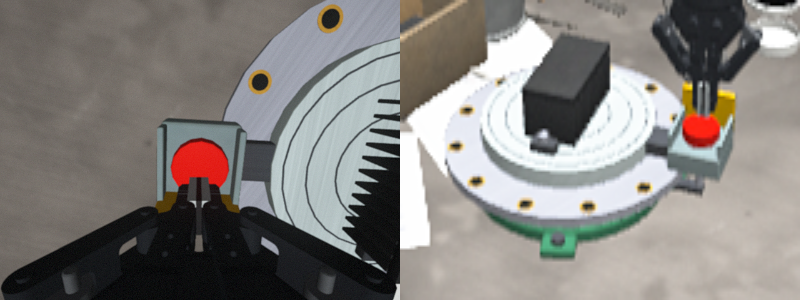

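The wrist crop shows the disc larger (93 px across against 88), and in the scene crop the button (700,130) stands proud of the housing. That fits a button that has sprung up, with theta ≈ 0.52. I'll back off a little, lift clear and verify.

```bash
python3 -m inch '[{"translation":[0.1,0,0],"twist":0,"hand":1},{"translation":[0,0,-1],"twist":0,"hand":1},{"translation":[0,0,-3],"twist":0,"hand":1},{"translation":[0,0,-4],"twist":0,"hand":1},{"translation":[4,0,-4],"twist":0,"hand":1}]'
python3 -m inch '[{"translation":[4,0,-2],"twist":0,"hand":1},{"translation":[4,0,0],"twist":0,"hand":1},{"translation":[4,0,0],"twist":0,"hand":1},{"translation":[4,0,0],"twist":0,"hand":1},{"translation":[0,0,0],"twist":0,"hand":1}]'
python3 - <<'E'
from meas import *; from plan import *
where(); p=grab_frame('top'); o=measure(p)
for k in o: d=o[k][:2]-C; print(k,np.hypot(*d).round(4),(np.arctan2(*d[::-1])-A0)%(2*np.pi))
q=grab_frame('scene')
cv2.imwrite('pics/c4.png',np.hstack([cv2.resize(p['pixels'][150:270,240:400,::-1],(400,300)),cv2.resize(q['pixels'][190:290,210:370,::-1],(400,300))]))
E
```

```text
t: 8.85
position: [0.5226, -0.0086, 0.2183]
orientation: [0.607, 0.795, 0.0, 0.001]
wrist_force: [1.6, -0.2, -0.4]
grip_width: -0.003
grasp_force: 0.0
t: 9.35
position: [0.4778, 0.1508, 0.2371]
orientation: [0.604, 0.797, 0.001, -0.0]
wrist_force: [0.2, -1.0, 0.4]
grip_width: -0.002
grasp_force: 0.0
t 9.35 r 0.2558 ang -0.3008 z 0.2371 F [ 0.2 -1.   0.4] q6 1.44
button [338.3 234.7] 158 [ 0.5277 -0.0284  0.096 ]
fence_top [349.8 232. ] 56 [ 0.5314 -0.0578  0.118 ]
button 0.1653 0.5117069805582943
fence_top 0.1704 0.6854634271755415
```

View pics/c4.png

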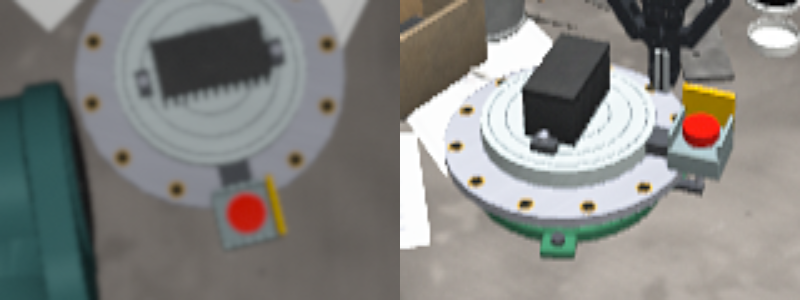

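Both crops show the housing one hole on (top crop (245,213)) and the button standing proud, with the hand clear. I'll make one numeric height check before handing in.

```bash
python3 - <<'E'
from h import *; from plan import C,A0
from scipy.optimize import least_squares
obs=[]
for n in ('top','scene','wrist'):
    p=grab_frame(n); hsv=cv2.cvtColor(p['pixels'],cv2.COLOR_RGB2HSV).astype(int)
    m=((hsv[...,0]<8)|(hsv[...,0]>172))&(hsv[...,1]>180)&(hsv[...,2]>110)
    P=lambda th,z:cv2.projectPoints(np.array([[*(C+.165*np.array([np.cos(A0+th),np.sin(A0+th)])),z]]),np.array(p['rvec'],float),np.array(p['tvec'],float),np.array(p['K'],float),None)[0].ravel()
    k,l,st,c=cv2.connectedComponentsWithStats(m.astype(np.uint8)); e=P(.514,.096)
    i=1+np.argmin(np.linalg.norm(c[1:]-e,axis=1)+1e3*(st[1:,4]<20))
    print(n,'seen',c[i].round(1),st[i,:],'up',e.round(1),'half-up',P(.514,.086).round(1),'th+.02',P(.534,.096).round(1))
E
```

```text
top seen [338.2 234.7] [332 228  14  14 158] up [338.9 235.1] half-up [338.7 235.5] th+.02 [340.1 234.8]
scene seen [330.  232.9] [323 228  15  11 133] up [331.2 230.1] half-up [331.1 233.1] th+.02 [331.5 229.6]
wrist seen [317.9 394.5] [311 386  15  17 221] up [318.1 404.4] half-up [318.1 397.2] th+.02 [317.9 407.1]
```

```bash
python3 - <<'E'
from h import *; from plan import C,A0
p=grab_frame('scene'); w=grab_frame('wrist')
def P(th,z): return cv2.projectPoints(np.array([[*(C+.165*np.array([np.cos(A0+th),np.sin(A0+th)])),z]]),np.array(p['rvec'],float),np.array(p['tvec'],float),np.array(p['K'],float),None)[0].ravel().round(1)
a0=cv2.imread('pics/scene0.png')[:,:,::-1]
for im,th in ((a0,0),(p['pixels'],.514)):
    hsv=cv2.cvtColor(np.ascontiguousarray(im),cv2.COLOR_RGB2HSV).astype(int)
    m=((hsv[...,0]<8)|(hsv[...,0]>172))&(hsv[...,1]>180)&(hsv[...,2]>110)
    k,l,st,c=cv2.connectedComponentsWithStats(m.astype(np.uint8)); i=1+np.argmin(np.linalg.norm(c[1:]-P(th,.096),axis=1)+1e3*(st[1:,4]<20))
    print(th,c[i].round(1),st[i],P(th,.096),P(th,.086))
f=lambda im,x,y:cv2.resize(im[y-30:y+30,x-40:x+40,::-1],(260,195),interpolation=cv2.INTER_CUBIC)
cv2.imwrite('pics/c5.png',np.hstack([f(a0,313,246),f(p['pixels'],330,232),cv2.resize(w['pixels'][:,:,::-1],(260,195))]))
E
```

```text
0 [314.1 245.5] [307 240  16  12 136] [315.8 243.3] [315.7 246.3]
0.514 [330.  232.9] [323 228  15  11 132] [331.2 230.1] [331.1 233.1]
```

View pics/c5.png

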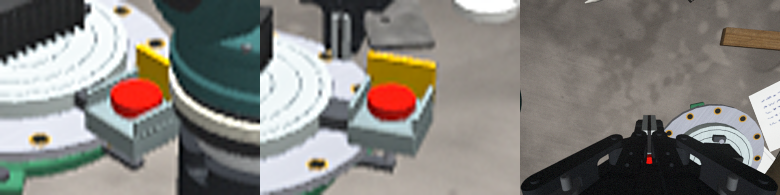

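The red blob's offset from the predicted "up" point is the same as at the start: +2.2 px then, +2.8 px now, against about +5.2 px if it were still down. The crops show the button equally proud at (135,95) and (390,100), so it is fully up.

```bash
python3 -c "
from station import *
print(finish_job())"
```

```text
the job is handed in; nothing more can be done
None
```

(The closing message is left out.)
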